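# Feed a bamboo round through the flap of the offcut box

## Task

On the raised deck of the plywood offcut box lies a short round of bamboo beside a pine cone. Without picking it up, push the bamboo round across the deck with the fingers to the opening, slide it on under the hanging flap, pushing the flap open with it, until it drops into the box behind, then draw the fingers back out so that the flap swings shut. Do not strain the flap, and leave the pine cone and everything else on the table where they are.

Things in the scene. Friction and masses are not known exactly. Their poses are not given: they have to be found in the camera images.
- chute: Plywood offcut box with a feed deck, fixed to the table, 370 mm long (x), 384 mm wide (y). Origin on the table surface straight below the flap, mid-width. Its x axis points from the deck through the flap into the box (roughly away from the robot), z up.
- deck (a point): Middle of the deck's top, 90 mm before the flap, 70 mm above the table. The deck is level from 180 mm before the flap up to it and on through the opening; side rims at y = +-180 mm stand 10 mm above it; the edge nearest the robot has no rim.
- opening (a point): Middle of the opening at deck height, straight below the hinge; axes as the chute's. Opening y = -51 to +51 mm between cheeks (x -16 to +18, 66 mm high above the deck); beside them a fence 35 mm high. Hinge tube 12 mm thick, axis 58 mm above the deck (52 mm free below). The deck ends in a lip at x = +18 mm. Upright fingers cannot pass the tube; leaning 30 to 45 degrees, tips forward, they can.
- bin_floor (a point): Middle of the inside floor of the open-topped box behind the lip; floor 6 mm above the table, inside 164 x 180 mm, rim 100 mm above the table.
- flap (a joint): The aluminium flap hanging in the opening, 94 mm wide, 52 mm long, 2 mm thick, 20 g, hinged along its top edge on the rod. Value in rad: 0 = hanging shut (its lower edge 5 mm above the deck), grows as the lower edge is pushed towards the box, up to 1.5. It cannot swing towards the deck beyond 0. It opens with well under 1 N and falls shut by its own weight in about half a second.
- flap_edge (a point): Middle of the flap's lower edge.
- round: The short round of bamboo: an upright cylinder 60 mm in diameter and 36 mm high, green-brown with a shallow 8 mm deep recess in its top, about 75 to 120 g. Origin at its centre, half-way up (18 mm above the deck). Starts on the deck 75 to 100 mm before the flap, 70 to 95 mm to the left or right of the middle. It drops off the lip once its centre has passed the lip's end.
- cone: A pine cone, 48 mm wide and 45 mm high, standing on the deck on the other side of the middle from the bamboo round. Origin at the centre of its underside. Leave it alone.
- cone2: A second pine cone on the table, 52 mm wide, 50 mm high; origin under its centre. Bystander.
- twine: A spool of twine on the table, 60 mm wide, 60 mm high; origin under its centre. Bystander.
- half: A split length of bamboo lying on the table, 110 x 36 x 30 mm; origin under its centre. Bystander.
- glue: A white glue bottle, 54 mm wide, 150 mm high, on the table; origin under its centre. Bystander.
- gluegun: A glue gun lying on its side on the table, body 130 x 45 x 34 mm with a 100 mm handle; origin under the middle of its body. Bystander.
- mug: A white mug on the table, 80 mm wide, 90 mm high; origin under its centre. Bystander.
- shears: Pruning shears lying on the table, about 165 mm long; origin under the pivot. Bystander.
Not all that is in view belongs to the job. Leave any orange, red or turquoise look-alike of the round alone.

How it is judged:
By the outcome, as a careful person would: the job done as asked, in the order asked, and still so for the second after the job is handed in, with the robot touching nothing.
It also fails if it takes over 51 s, if anything falls off the work surface, if the arm or the gripper's body presses on something with over 40 N, if the wrist force passes 120 N, or if a joint passes its speed limit or range.

## Robot

A 7-joint arm with a two-finger parallel gripper is mounted at the origin on the work surface. World frame = base frame: x ahead of the robot, y to its left, z up, the work surface at z = 0. Lengths are in m, angles in rad, forces in N, time in s.
With the tool pointing down it reaches from about 0.425 to 0.925 m from the base axis. Payload 6.8 kg.
Tool frame: the origin (TCP) lies on the centre line of the jaws, within the pads' length; the fingertips stand 19 mm ahead of it and the grasp point (between the pads) is the TCP; z points along the fingers, y is the line along which they close (so a half turn about z gives the same grasp; the last joint's range is limited). The gripper opens to 85 mm and grips with 20 to 120 N. Pads are 22 mm wide; open, the fingers measure 114 mm over their backs; the gripper's body (76 mm by 85 mm) begins 54 mm behind the grasp point. The pads swing forward as they close: fully open they stand 13 mm farther back than shut.
Start: joints at [-1.393, 0.477, 0.022, 1.555, -0.011, 1.109, -0.083], TCP at [0.19, 0.648, 0.25] pointing down, gripper open.
Joint ranges: [-2.96, 2.96], [-0.34, 2.1], [-1.41, 1.46], [0.24, 2.44], [-1.37, 4.51], [0.17, 1.92], [-2.96, 2.96]. Speed limits (rad/s): [2.39, 2.39, 3.14, 3.14, 3.14, 3.14, 3.14].

## Interface

Orientations are given as a rotation vector (axis times angle).
In Python, from bench import r gives the robot as it stands. The module is installed in compiled form; this text tells all that it offers.
- The arm moves only by the tool arm_command, never from a script. Its argument "rows" is a list of rows, each an object of numbers: "fingers": the opening, from -1 (shut) to 1 (fully open); "x", "y", "z": the shift along the tool's x, y, z in m; "ax", "ay", "az": the turn, a rotation vector about the tool's x, y, z in degrees. In form: [{"fingers": .., "x": .., "y": .., "z": .., "ax": .., "ay": .., "az": ..}, ...]. A call has 1 to 10 rows; each row shifts and turns the commanded pose from where the row before left it, along the tool's axes as they then stand; what a row does not reach is not made up. A row lasts 1/12 s, in which the tool goes at most 41.7 mm and 7.16 degrees, less where a joint would pass 70% of its speed; a pose out of reach is approached as far as the arm can. A call is refused whole if a number of a shift passes 0.0417 or a number of a turn 7.16, either way. A call with a gripper value outside its range is refused whole. The fingers move at their own pace and stop on an object; "grip_force" is the grip in N (left out, the last holds). Time passes only in rows, so rows that do not move let the fingers close. It gives the time, the measured TCP pose, the force, the opening and the grip force at its end, in the units of the state.
- r.get_obs(): the state, without advancing time (a new reading comes with each control period).
- r.grab_frame(name): name is "scene" or "top"; returns a dict with "frame" (400x640x3 uint8, red, green, blue), "depth" (400x640 float32, m along the optical axis (not along the pixel's ray), 0 where there is no reading), "K" (3x3 intrinsics, pixels), "distortion" ([k1, k2, p1, p2, k3] as OpenCV has them; the pictures are not rectified), "world_from_camera" (4x4, takes a point from camera to world coordinates). Camera axes: x right, y down, z forward; pixel columns grow to the right and rows downward; lengths in m; the calibration is good to about 2 mm. A picture is of the moment at which its call begins.
- r.hand_in(): hands the job in; it is judged then, once.
The state is a dict: "clock": time; "joints": joint angles; "qvel": joint speeds; "tau": joint torques, N m; "tcp_pos": TCP position; "orientation": TCP orientation; "contact_force": force on the tool from outside, world axes, zero at the start; "moment": the same for the moment, N m; "grip_width": finger opening in m; "gripper_force": force on a finger pad.
Only numpy, scipy, OpenCV 4.12 (cv2) and the standard library are available. Lean on these libraries where they do the work, as an engineer would, in place of code of your own. Each camera call takes 0.05 s, during which the arm holds its last target. There are 200 camera calls.

## Working session

There is one attempt and no reset: what is moved stays moved. The work goes in short steps, Python scripts to look and compute and a tool call to move; the robot and the scene stay as the last step left them, time stands still between calls to the robot, and variables do not carry over. Pictures are saved under pics/ and viewed, at most 10 in all, crops included, and the job is handed in when it is done.

Besides the shell and the picture viewer there is one more tool, called after "Request:" as name(argument=value, ...), one argument or row to a line, values as JSON. arm_command: Moves the arm, as the interface text tells. Its arguments: {"type":"object","properties":{"rows":{"type":"array"},"grip_force":{"type":"number"}},"required":["rows"]}

```bash
mkdir -p pics
cat > h.py <<'E'
import numpy as np, cv2
from bench import r
def grab(n,save=None):
    f=r.grab_frame(n)
    if save: cv2.imwrite('pics/'+save,f['frame'][:,:,::-1])
    return f
def ray(f,u,v):
    p=cv2.undistortPoints(np.array([[[u,v]]],float),np.array(f['K']),np.array(f['distortion']))[0,0]
    T=np.array(f['world_from_camera']); return T[:3,3],T[:3,:3]@np.array([p[0],p[1],1])
def plane(f,u,v,z):
    o,d=ray(f,u,v); return o+d*(z-o[2])/d[2]
def pt(f,u,v):
    o,d=ray(f,u,v); return o+d*f['depth'][int(v),int(u)]
E
python3 - <<'E'
from h import *
for n in('scene','top'):
    f=grab(n,n+'1.png'); print(n,np.round(f['world_from_camera'],3).tolist(),np.round(f['K'],1).tolist())
o=r.get_obs();print(o)
E
```

```text
scene [[0.365, 0.763, -0.533, 1.317], [0.931, -0.302, 0.206, -0.307], [-0.003, -0.572, -0.82, 1.275], [0.0, 0.0, 0.0, 1.0]] [[381.1, 0.0, 324.4], [0.0, 381.1, 191.9], [0.0, 0.0, 1.0]]
top [[0.02, -0.994, 0.11, 0.433], [-1.0, -0.02, -0.002, -0.029], [0.004, -0.11, -0.994, 1.32], [0.0, 0.0, 0.0, 1.0]] [[413.1, 0.0, 315.9], [0.0, 413.1, 199.5], [0.0, 0.0, 1.0]]
{'clock': 0.1, 'joints': array([-1.39304335,  0.47772911,  0.02235485,  1.55634223, -0.01147237,
        1.10928478, -0.08312476]), 'qvel': array([ 5.80088591e-04, -1.19943747e-03,  5.16608001e-05, -3.04513825e-03,
        1.09273841e-03, -8.04647978e-04,  7.50339742e-04]), 'tau': array([ 4.57763497e-03, -5.97762930e+01,  1.61358386e+00, -2.81955045e+01,
        1.27685085e-02,  5.04531810e-03,  1.88757554e-05]), 'tcp_pos': array([0.19021682, 0.64712958, 0.24941969]), 'orientation': array([-4.47482347e-01, -3.10947397e+00,  2.56498231e-03]), 'contact_force': array([ 0.07027909,  0.51022892, -0.03254441]), 'moment': array([-0.05757383,  0.04930685, -0.00406657]), 'gripper_force': 0.0, 'grip_width': 0.08567215245058825}
```

View pics/scene1.png

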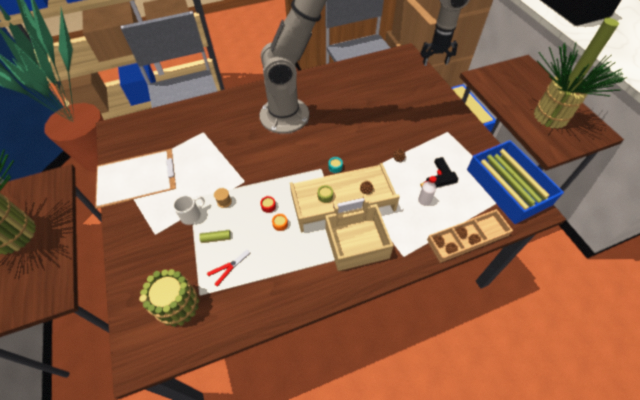

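View pics/top1.png

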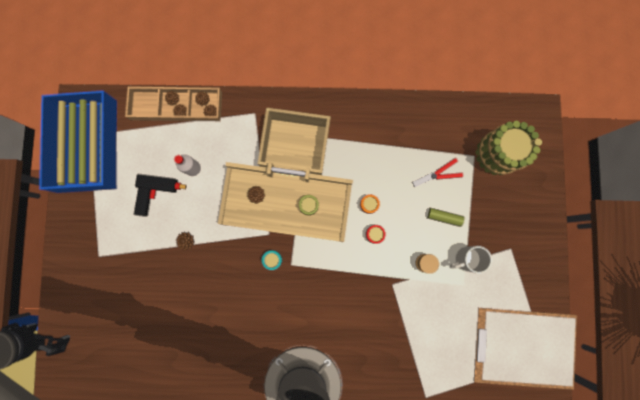

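Top view: candidates for the round are the green-brown one on the deck (307,205), turquoise (272,260), red (375,234), orange (370,204), and the twine (428,263). I choose (307,205) on the deck, with the cone at (256,194). I'll check it in a crop.

Run:
```python
from h import *
f=grab('top'); 
c=f['frame'][95:255,205:365,::-1]; cv2.imwrite('pics/crop1.png',cv2.resize(c,(600,600),interpolation=cv2.INTER_CUBIC))
for n,u,v,z in [('round',307,205,.106),('cone',256,194,.1)]:
    print(n,plane(f,u,v,z),pt(f,u,v))
```

```text
round [ 0.54980512 -0.0044892   0.106     ] [ 0.55005822 -0.00443727  0.10337548]
cone [0.58020477 0.14813386 0.1       ] [0.57877062 0.14641584 0.11186382]
```

View pics/crop1.png

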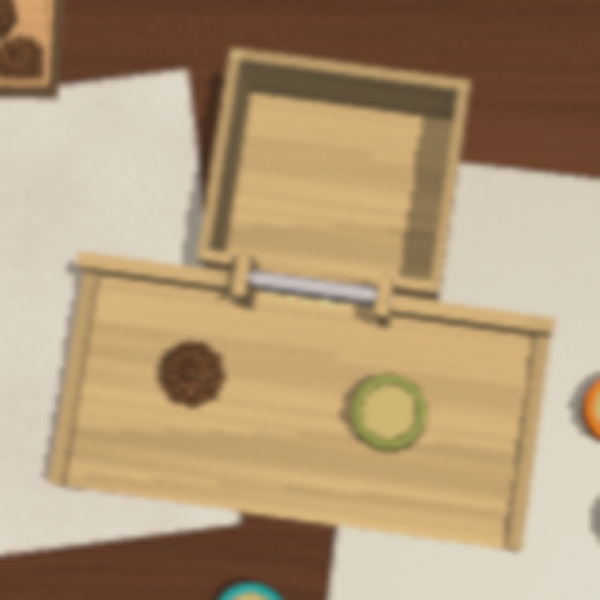

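The crop shows the round is green-brown with a pale recess at (387,412), the cone at (192,374), cheek tops at (240,277) and (381,299), and the front deck corners at (52,482) and (520,548).

```bash
cat >> h.py <<'E'
def cr(f,u,v,z): return plane(f,205+u/3.75-.4,95+v/3.75-.4,z)[:2]
E
python3 - <<'E'
from h import *
f=grab('top')
P={n:cr(f,u,v,z) for n,u,v,z in [('cl',240,277,.136),('cr',381,299,.136),('fl',52,482,.08),('fr',520,548,.08),('bl',80,262,.105),('br',552,325,.105),('binl',233,50,.1),('binr',469,82,.1),('tubeL',250,280,.134),('tubeR',376,296,.134),('round',387,412,.106),('cone',192,374,.1)]}
for k,v in P.items(): print(k,v.round(4))
for a,b in [('cl','cr'),('fl','fr'),('bl','br'),('binl','binr')]:
    d=P[a]-P[b]; print(a,np.linalg.norm(d),np.degrees(np.arctan2(-d[0],d[1])),(P[a]+P[b])/2)
# round by mask
hsv=cv2.cvtColor(f['frame'],cv2.COLOR_RGB2HSV)[190:222,290:326]
m=cv2.inRange(hsv,(28,80,40),(50,255,255)); ys,xs=np.nonzero(m); (c,rad)=cv2.minEnclosingCircle(np.stack([xs,ys],1).astype(np.float32)); print(c[0]+290,c[1]+190,rad,plane(f,c[0]+290,c[1]+190,.104))
E
```

```text
cl [0.6514 0.1089]
cr [ 0.6363 -0.0008]
fl [0.4922 0.2609]
fr [ 0.4472 -0.1147]
bl [0.6668 0.2407]
br [ 0.6235 -0.1362]
binl [0.8455 0.1252]
binr [ 0.8224 -0.0673]
tubeL [0.6495 0.1013]
tubeR [0.6389 0.0032]
round [ 0.5514 -0.0068]
cone [0.5792 0.1487]
cl 0.11076362013097198 -7.8363219000579125 [0.64382201 0.0540806 ]
fl 0.37833438442200035 -6.828889301783507 [0.46968918 0.07311848]
bl 0.37936429781324116 -6.552416110632762 [0.64513487 0.05229206]
binl 0.19387747394065882 -6.8280331816692295 [0.8339604  0.02891707]
308.0 204.6071424484253 9.769442558288574 [ 0.55122408 -0.00738005  0.104     ]
```

Chute: yaw ≈ -6.8°, origin ≈ (0.646, 0.052). The round is at chute (-87, -70) mm and the cone at (-78, +88). Plan: push the round to +y with half-open fingers acting as a cradle, then turn, lean 42° and push forward.

Request:
arm_command(
  rows=[
    {"fingers": -0.05, "x": -0.027, "y": -0.029},
    {"fingers": -0.05, "x": -0.027, "y": -0.029},
    {"fingers": -0.05, "x": -0.027, "y": -0.029},
    {"fingers": -0.05, "x": -0.027, "y": -0.029},
    {"fingers": -0.05, "x": -0.027, "y": -0.029},
    {"fingers": -0.05, "x": -0.027, "y": -0.029},
    {"fingers": -0.05, "x": -0.027, "y": -0.029},
    {"fingers": -0.05, "x": -0.027, "y": -0.029},
    {"fingers": -0.05, "x": -0.027, "y": -0.029},
    {"fingers": -0.05, "x": -0.027, "y": -0.029},
  ],
)

```text
validation failed for argument at $.ro...
```

Request:
arm_command(
  rows=[
    {"fingers": -0.05, "x": -0.027, "y": -0.029},
    {"fingers": -0.05, "x": -0.027, "y": -0.029},
    {"fingers": -0.05, "x": -0.027, "y": -0.029},
    {"fingers": -0.05, "x": -0.027, "y": -0.029},
    {"fingers": -0.05, "x": -0.027, "y": -0.029},
    {"fingers": -0.05, "x": -0.027, "y": -0.029},
    {"fingers": -0.05, "x": -0.027, "y": -0.029},
    {"fingers": -0.05, "x": -0.027, "y": -0.029},
    {"fingers": -0.05, "x": -0.027, "y": -0.029},
    {"fingers": -0.05, "x": -0.027, "y": -0.029},
  ],
)

```text
validation failed for argument at $.ro...
```

Request:
arm_command(
  rows=[
    {"fingers": -0.05, "az": 6.7},
    {"fingers": -0.05, "az": 6.7},
    {"fingers": -0.05, "az": 6.7},
    {"fingers": -0.05, "az": 6.7},
    {"fingers": -0.05, "az": 6.7},
    {"fingers": -0.05, "az": 6.7},
    {"fingers": -0.05, "az": 6.7},
    {"fingers": -0.05, "az": 6.7},
    {"fingers": -0.05, "az": 6.7},
    {"fingers": -0.05, "az": 6.7},
  ],
)

```text
validation failed for argument at $.ro...
```

Request:
arm_command(
  rows=[
    {"fingers": -0.05, "az": 6.7},
    {"fingers": -0.05, "az": 6.7},
    {"fingers": -0.05},
  ],
)

```text
validation failed for argument at $.ro...
```

Request:
arm_command(
  rows=[
    {"fingers": -0.05, "x": -0.027, "y": -0.029, "z": 0, "ax": 0, "ay": 0, "az": 0},
    {"fingers": -0.05, "x": -0.027, "y": -0.029, "z": 0, "ax": 0, "ay": 0, "az": 0},
  ],
)

```text
clock: 0.37
tcp_pos: [0.224, 0.5773, 0.2494]
orientation: [-0.44, -3.11, 0.0]
contact_force: [1.9, -0.0, -0.4]
grip_width: 0.0638
gripper_force: 0.0
```

All keys are required. Continuing the same path.

Request:
arm_command(
  rows=[
    {"fingers": -0.05, "x": -0.027, "y": -0.029, "z": 0, "ax": 0, "ay": 0, "az": 0},
    {"fingers": -0.05, "x": -0.027, "y": -0.029, "z": 0, "ax": 0, "ay": 0, "az": 0},
    {"fingers": -0.05, "x": -0.027, "y": -0.029, "z": 0, "ax": 0, "ay": 0, "az": 0},
    {"fingers": -0.05, "x": -0.027, "y": -0.029, "z": 0, "ax": 0, "ay": 0, "az": 0},
    {"fingers": -0.05, "x": -0.027, "y": -0.029, "z": 0, "ax": 0, "ay": 0, "az": 0},
    {"fingers": -0.05, "x": -0.027, "y": -0.029, "z": 0, "ax": 0, "ay": 0, "az": 0},
    {"fingers": -0.05, "x": -0.027, "y": -0.029, "z": 0, "ax": 0, "ay": 0, "az": 0},
    {"fingers": -0.05, "x": -0.027, "y": -0.029, "z": 0, "ax": 0, "ay": 0, "az": 0},
    {"fingers": -0.05, "x": -0.027, "y": -0.029, "z": 0, "ax": 0, "ay": 0, "az": 0},
  ],
)

```text
clock: 1.12
tcp_pos: [0.3857, 0.2559, 0.2504]
orientation: [0.447, 3.11, 0.001]
contact_force: [1.4, 0.4, 0.5]
grip_width: 0.0405
gripper_force: 0.0
```

Request:
arm_command(
  rows=[
    {"fingers": -0.05, "x": -0.027, "y": -0.029, "z": 0, "ax": 0, "ay": 0, "az": 0},
    {"fingers": -0.05, "x": -0.027, "y": -0.029, "z": 0, "ax": 0, "ay": 0, "az": 0},
    {"fingers": -0.05, "x": -0.027, "y": -0.029, "z": 0, "ax": 0, "ay": 0, "az": 0},
    {"fingers": -0.05, "x": -0.027, "y": -0.029, "z": 0, "ax": 0, "ay": 0, "az": 0},
    {"fingers": -0.05, "x": -0.027, "y": -0.029, "z": 0, "ax": 0, "ay": 0, "az": 0},
    {"fingers": -0.05, "x": -0.027, "y": -0.029, "z": 0, "ax": 0, "ay": 0, "az": 0},
    {"fingers": -0.05, "x": -0.027, "y": -0.029, "z": 0, "ax": 0, "ay": 0, "az": 0},
    {"fingers": -0.05, "x": -0.027, "y": -0.029, "z": 0, "ax": 0, "ay": 0, "az": 0},
    {"fingers": -0.05, "x": -0.027, "y": -0.029, "z": 0, "ax": 0, "ay": 0, "az": 0},
  ],
)

```text
clock: 1.87
tcp_pos: [0.5453, -0.0628, 0.2504]
orientation: [0.447, 3.109, 0.0]
contact_force: [-0.1, 1.0, 0.4]
grip_width: 0.0405
gripper_force: 0.0
```

Request:
arm_command(
  rows=[
    {"fingers": -0.05, "x": 0, "y": 0, "z": 0, "ax": 0, "ay": 0, "az": 6.7},
    {"fingers": -0.05, "x": 0, "y": 0, "z": 0, "ax": 0, "ay": 0, "az": 6.7},
    {"fingers": -0.05, "x": 0, "y": 0, "z": 0, "ax": 0, "ay": 0, "az": 6.7},
    {"fingers": -0.05, "x": 0, "y": 0, "z": 0, "ax": 0, "ay": 0, "az": 6.7},
    {"fingers": -0.05, "x": 0, "y": 0, "z": 0, "ax": 0, "ay": 0, "az": 6.7},
    {"fingers": -0.05, "x": 0, "y": 0, "z": 0, "ax": 0, "ay": 0, "az": 6.7},
    {"fingers": -0.05, "x": 0, "y": 0, "z": 0, "ax": 0, "ay": 0, "az": 6.7},
    {"fingers": -0.05, "x": 0, "y": 0, "z": 0, "ax": 0, "ay": 0, "az": 6.7},
    {"fingers": -0.05, "x": 0, "y": 0, "z": 0, "ax": 0, "ay": 0, "az": 6.7},
    {"fingers": -0.05, "x": 0, "y": 0, "z": 0, "ax": 0, "ay": 0, "az": 6.7},
  ],
)

```text
clock: 2.7
tcp_pos: [0.5447, -0.061, 0.2502]
orientation: [-2.096, -2.34, 0.0]
contact_force: [-0.2, 1.2, 0.0]
grip_width: 0.0407
gripper_force: 0.0
```

Request:
arm_command(
  rows=[
    {"fingers": -0.05, "x": 0, "y": 0, "z": 0, "ax": 0, "ay": 0, "az": 6.7},
    {"fingers": -0.05, "x": 0, "y": 0, "z": 0, "ax": 0, "ay": 0, "az": 6.7},
    {"fingers": -0.05, "x": 0, "y": 0, "z": 0, "ax": 0, "ay": 0, "az": 0},
  ],
)

```text
clock: 2.95
tcp_pos: [0.5448, -0.0609, 0.2501]
orientation: [-2.353, -2.082, 0.001]
contact_force: [-0.5, -0.5, -0.0]
grip_width: 0.0405
gripper_force: 0.0
```

Request:
arm_command(
  rows=[
    {"fingers": -0.05, "x": 0, "y": 0, "z": 0.021, "ax": 0, "ay": 0, "az": 0},
    {"fingers": -0.05, "x": 0, "y": 0, "z": 0.021, "ax": 0, "ay": 0, "az": 0},
    {"fingers": -0.05, "x": 0, "y": 0, "z": 0.021, "ax": 0, "ay": 0, "az": 0},
    {"fingers": -0.05, "x": 0, "y": 0, "z": 0.021, "ax": 0, "ay": 0, "az": 0},
    {"fingers": -0.05, "x": 0, "y": 0, "z": 0.021, "ax": 0, "ay": 0, "az": 0},
    {"fingers": -0.05, "x": 0, "y": 0, "z": 0.021, "ax": 0, "ay": 0, "az": 0},
    {"fingers": -0.05, "x": 0, "y": 0, "z": 0.021, "ax": 0, "ay": 0, "az": 0},
    {"fingers": -0.05, "x": 0, "y": 0, "z": 0, "ax": 0, "ay": 0, "az": 0},
  ],
)

```text
clock: 3.62
tcp_pos: [0.5424, -0.0606, 0.0999]
orientation: [-2.342, -2.088, 0.007]
contact_force: [-1.4, -0.9, 0.1]
grip_width: 0.0411
gripper_force: 0.0
```

Run:
```python
from h import *
f=grab('scene'); c=f['frame'][130:270,270:410,::-1]; cv2.imwrite('pics/s2.png',cv2.resize(c,(600,600),interpolation=cv2.INTER_CUBIC))
```

```text
(no output)
```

View pics/s2.png

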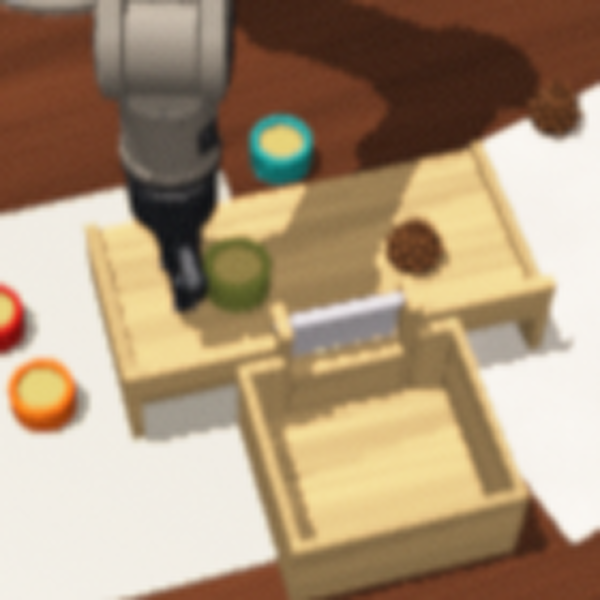

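The picture shows the fingers at crop (185,285) standing just right of the round at (237,272), with the flap shut. Now the push to +y, about 91 mm.

Request:
arm_command(
  rows=[
    {"fingers": -0.05, "x": 0.006, "y": 0, "z": 0, "ax": 0, "ay": 0, "az": 0},
    {"fingers": -0.05, "x": 0.006, "y": 0, "z": 0, "ax": 0, "ay": 0, "az": 0},
    {"fingers": -0.05, "x": 0.006, "y": 0, "z": 0, "ax": 0, "ay": 0, "az": 0},
    {"fingers": -0.05, "x": 0.006, "y": 0, "z": 0, "ax": 0, "ay": 0, "az": 0},
    {"fingers": -0.05, "x": 0.006, "y": 0, "z": 0, "ax": 0, "ay": 0, "az": 0},
    {"fingers": -0.05, "x": 0.006, "y": 0, "z": 0, "ax": 0, "ay": 0, "az": 0},
    {"fingers": -0.05, "x": 0.006, "y": 0, "z": 0, "ax": 0, "ay": 0, "az": 0},
    {"fingers": -0.05, "x": 0.006, "y": 0, "z": 0, "ax": 0, "ay": 0, "az": 0},
    {"fingers": -0.05, "x": 0.006, "y": 0, "z": 0, "ax": 0, "ay": 0, "az": 0},
    {"fingers": -0.05, "x": 0.006, "y": 0, "z": 0, "ax": 0, "ay": 0, "az": 0},
  ],
)

```text
clock: 4.5
tcp_pos: [0.5521, -0.0013, 0.1034]
orientation: [2.349, 2.086, -0.0]
contact_force: [-0.9, -3.0, 4.4]
grip_width: 0.0401
gripper_force: 2.3
```

Request:
arm_command(
  rows=[
    {"fingers": -0.05, "x": 0.006, "y": 0, "z": 0, "ax": 0, "ay": 0, "az": 0},
    {"fingers": -0.05, "x": 0.006, "y": 0, "z": 0, "ax": 0, "ay": 0, "az": 0},
    {"fingers": -0.05, "x": 0.006, "y": 0, "z": 0, "ax": 0, "ay": 0, "az": 0},
    {"fingers": -0.05, "x": 0.006, "y": 0, "z": 0, "ax": 0, "ay": 0, "az": 0},
    {"fingers": -0.05, "x": 0.003, "y": 0, "z": 0, "ax": 0, "ay": 0, "az": 0},
    {"fingers": -0.05, "x": 0.001, "y": 0, "z": 0, "ax": 0, "ay": 0, "az": 0},
    {"fingers": -0.05, "x": 0, "y": 0, "z": 0, "ax": 0, "ay": 0, "az": 0},
  ],
)

```text
clock: 5.08
tcp_pos: [0.5553, 0.0269, 0.1032]
orientation: [-2.348, -2.087, -0.0]
contact_force: [0.1, -0.2, 1.5]
grip_width: 0.0404
gripper_force: 1.4
```

Run:
```python
from h import *
f=grab('scene'); c=f['frame'][130:270,270:410,::-1]; cv2.imwrite('pics/s3.png',cv2.resize(c,(600,600),interpolation=cv2.INTER_CUBIC))
print(r.get_obs()['joints'])
```

```text
[-0.62725195  0.54422569  0.61343245  1.99523517 -0.45841667  0.74075388
  0.14620858]
```

View pics/s3.png

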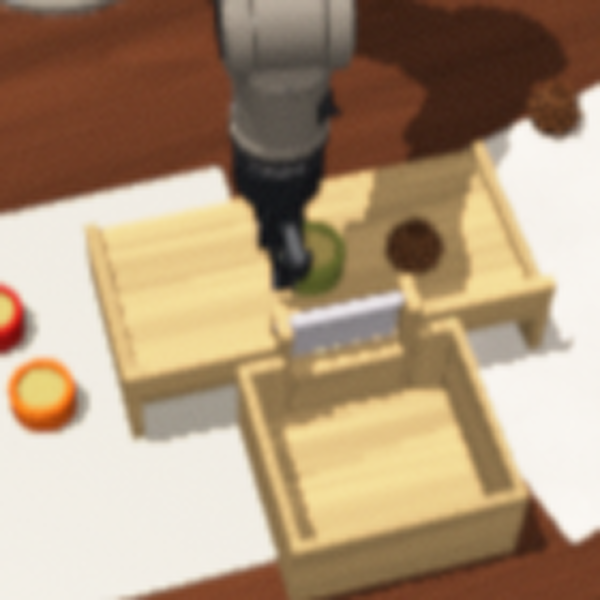

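The round now sits at crop (318,257), in front of the fingers and opposite the opening. The cone and flap are unmoved. Next I back off, lift, and move behind the round.

Request:
arm_command(
  rows=[
    {"fingers": -0.05, "x": -0.01, "y": 0, "z": 0, "ax": 0, "ay": 0, "az": 0},
    {"fingers": -0.05, "x": -0.01, "y": 0, "z": 0, "ax": 0, "ay": 0, "az": 0},
    {"fingers": -0.05, "x": -0.01, "y": 0, "z": 0, "ax": 0, "ay": 0, "az": 0},
    {"fingers": -0.05, "x": 0, "y": 0, "z": -0.022, "ax": 0, "ay": 0, "az": 0},
    {"fingers": -0.05, "x": 0, "y": 0, "z": -0.022, "ax": 0, "ay": 0, "az": 0},
    {"fingers": -0.05, "x": 0, "y": 0, "z": -0.022, "ax": 0, "ay": 0, "az": 0},
    {"fingers": -0.05, "x": 0, "y": 0, "z": -0.022, "ax": 0, "ay": 0, "az": 0},
    {"fingers": -0.05, "x": 0, "y": 0, "z": -0.022, "ax": 0, "ay": 0, "az": 0},
    {"fingers": -0.05, "x": 0, "y": 0, "z": -0.022, "ax": 0, "ay": 0, "az": 0},
  ],
)

```text
clock: 5.88
tcp_pos: [0.551, -0.005, 0.2361]
orientation: [-2.35, -2.084, 0.001]
contact_force: [0.5, 0.0, -0.2]
grip_width: 0.0407
gripper_force: 0.0
```

Request:
arm_command(
  rows=[
    {"fingers": -0.05, "x": 0.022, "y": -0.025, "z": 0, "ax": 0, "ay": 0, "az": 0},
    {"fingers": -0.05, "x": 0.022, "y": -0.025, "z": 0, "ax": 0, "ay": 0, "az": 0},
    {"fingers": -0.05, "x": 0.022, "y": -0.025, "z": 0, "ax": 0, "ay": 0, "az": 0},
    {"fingers": -0.05, "x": 0, "y": 0, "z": 0, "ax": 0, "ay": 0, "az": 6.9},
    {"fingers": -0.05, "x": 0, "y": 0, "z": 0, "ax": 0, "ay": 0, "az": 6.9},
    {"fingers": -0.05, "x": 0, "y": 0, "z": 0, "ax": 0, "ay": 0, "az": 6.9},
    {"fingers": -0.05, "x": 0, "y": 0, "z": 0, "ax": 0, "ay": 0, "az": 6.9},
    {"fingers": -0.05, "x": 0, "y": 0, "z": 0, "ax": 0, "ay": 0, "az": 6.9},
    {"fingers": -0.05, "x": 0, "y": 0, "z": 0, "ax": 0, "ay": 0, "az": 6.9},
    {"fingers": -0.05, "x": 0, "y": 0, "z": 0, "ax": 0, "ay": 0, "az": 6.9},
  ],
)

```text
clock: 6.72
tcp_pos: [0.4846, 0.0696, 0.2351]
orientation: [-3.0, -0.931, 0.001]
contact_force: [0.5, -0.4, -0.4]
grip_width: 0.0408
gripper_force: 0.0
```

Request:
arm_command(
  rows=[
    {"fingers": -0.05, "x": 0, "y": 0, "z": 0, "ax": 0, "ay": 0, "az": 6.9},
    {"fingers": -0.05, "x": 0, "y": 0, "z": 0, "ax": 0, "ay": 0, "az": 6.9},
    {"fingers": -0.05, "x": 0, "y": 0, "z": 0, "ax": 0, "ay": 0, "az": 6.9},
    {"fingers": -0.05, "x": 0, "y": 0, "z": 0, "ax": 0, "ay": 0, "az": 6.9},
    {"fingers": -0.05, "x": 0, "y": 0, "z": 0, "ax": 0, "ay": 0, "az": 6.9},
    {"fingers": -0.05, "x": 0, "y": 0, "z": 0, "ax": 0, "ay": 0, "az": 6.9},
    {"fingers": -0.05, "x": 0, "y": 0, "z": 0, "ax": 0, "ay": 0, "az": 0},
  ],
)

```text
clock: 7.3
tcp_pos: [0.4846, 0.0698, 0.2349]
orientation: [3.136, -0.186, -0.001]
contact_force: [0.4, -0.9, 0.2]
grip_width: 0.0404
gripper_force: 0.0
```

Run:
```python
from h import *
from scipy.spatial.transform import Rotation as R
o=r.get_obs();print(o['clock'],o['tcp_pos'],o['joints']);print(R.from_rotvec(o['orientation']).as_matrix().round(3))
f=grab('scene')
d=f['depth']
hsv=cv2.cvtColor(f['frame'],cv2.COLOR_RGB2HSV); m=cv2.inRange(hsv,(26,70,30),(50,255,255)); m[:180]=0;m[:,:320]=0;m[205:]=0;m[:,370:]=0
ys,xs=np.nonzero(m); P=np.array([pt(f,x,y) for x,y in zip(xs,ys)]); P=P[P[:,2]>.098]
print(len(P),P.mean(0),P.min(0),P.max(0))
```

```text
7.3 [0.48462494 0.06981224 0.23494259] [-1.18732172  0.33636228  1.13486748  2.05234    -0.36896632  0.9762717
 -1.55092093]
[[ 0.993 -0.118 -0.001]
 [-0.118 -0.993 -0.001]
 [-0.001  0.001 -1.   ]]
88 [0.57056057 0.05292841 0.11771817] [ 0.53225329 -0.307075    0.09840386] [1.31719418 0.08533897 1.2751693 ]
```

Request:
arm_command(
  rows=[
    {"fingers": -0.05, "x": 0, "y": 0, "z": 0, "ax": 0, "ay": 6, "az": 0},
    {"fingers": -0.05, "x": 0, "y": 0, "z": 0, "ax": 0, "ay": 6, "az": 0},
    {"fingers": -0.05, "x": 0, "y": 0, "z": 0, "ax": 0, "ay": 6, "az": 0},
    {"fingers": -0.05, "x": 0, "y": 0, "z": 0, "ax": 0, "ay": 6, "az": 0},
    {"fingers": -0.05, "x": 0, "y": 0, "z": 0, "ax": 0, "ay": 6, "az": 0},
    {"fingers": -0.05, "x": 0, "y": 0, "z": 0, "ax": 0, "ay": 6, "az": 0},
    {"fingers": -0.05, "x": 0, "y": 0, "z": 0, "ax": 0, "ay": 6, "az": 0},
    {"fingers": -0.05, "x": 0, "y": 0, "z": 0, "ax": 0, "ay": 0, "az": 0},
  ],
)

```text
clock: 8.02
tcp_pos: [0.4706, 0.0584, 0.2267]
orientation: [3.005, -0.172, 0.607]
contact_force: [-0.3, 0.1, -0.6]
grip_width: 0.0405
gripper_force: 0.0
```

```bash
cat >> h.py <<'E'
from scipy.spatial.transform import Rotation as R
O=np.array([.646,.052]);a=np.radians(-6.8);X=np.array([np.cos(a),np.sin(a)]);Y=np.array([-X[1],X[0]])
def ch(p): d=np.asarray(p)[:2]-O; return (np.array([d@X,d@Y])*1000).round(1)
def st():
    o=r.get_obs();M=R.from_rotvec(o['orientation']).as_matrix()
    print(o['clock'],'tcp',o['tcp_pos'].round(4),'ch',ch(o['tcp_pos']),'q',o['joints'].round(2),'tilt',np.degrees(np.arctan2(M[:2,2]@X,-M[2,2])).round(1),'side',M[:2,2]@Y,'toolx',M[:,0].round(3))
    return M
E
python3 - <<'E'
from h import *
st()
f=grab('scene')
hsv=cv2.cvtColor(f['frame'],cv2.COLOR_RGB2HSV); m=cv2.inRange(hsv,(26,70,30),(50,255,255)); m[:180]=0;m[:,:320]=0;m[205:]=0;m[:,370:]=0
ys,xs=np.nonzero(m); P=np.array([pt(f,x,y) for x,y in zip(xs,ys) if f['depth'][y,x]>0]); 
T=P[P[:,2]>.1]; print(len(T),xs.mean(),ys.mean(),'round',ch((T.min(0)+T.max(0))/2),ch(np.median(T,0)))
c=f['frame'][130:270,270:410,::-1]; cv2.imwrite('pics/s4.png',cv2.resize(c,(600,600),interpolation=cv2.INTER_CUBIC))
E
```

```text
8.0167 tcp [0.4706 0.0584 0.2267] ch [-174.9  -14.4] q [-1.55 -0.1   1.13  2.34  0.61  0.59 -2.56] tilt 23.0 side -0.046089978225562565 toolx [ 0.916 -0.096  0.39 ]
78 342.136690647482 190.431654676259 round [-82.9  -4.3] [-82.7  -5.7]
```

View pics/s4.png

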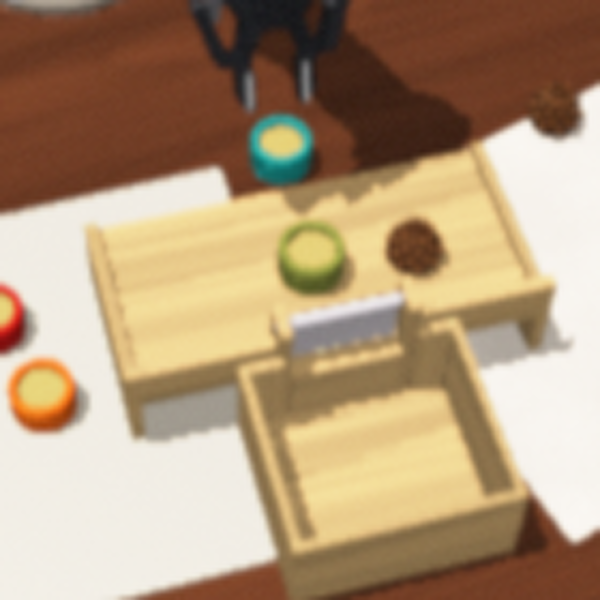

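The tilt stopped at 23° because the arm is folded too tightly this close to its base (j4 at 2.34). I'll untilt, move forward over the deck, and test the lean there in the air.

```bash
cat >> h.py <<'E'
def need(x,y,z,tilt,flip=False):
    "shift (tool axes, m) and rotvec (tool, deg) to chute x,y mm, world z, tilt deg"
    o=r.get_obs();M=R.from_rotvec(o['orientation'])
    t=np.radians(tilt);X3=np.r_[X,0];Y3=np.r_[Y,0];zt=np.sin(t)*X3-np.cos(t)*np.array([0,0,1])
    yt=Y3 if flip else -Y3; G=R.from_matrix(np.stack([np.cross(yt,zt),yt,zt],1))
    p=np.r_[O+X*x/1000+Y*y/1000,z]-o['tcp_pos']
    print('shift',M.inv().apply(p).round(4),'turn',np.degrees((M.inv()*G).as_rotvec()).round(2))
E
python3 -c "
from h import *
need(-110,0,.24,0)"
```

```text
shift [ 0.0646 -0.0147  0.0123] turn [  2.78 -22.8    0.16]
```

Request:
arm_command(
  rows=[
    {"fingers": -0.05, "x": 0.016, "y": -0.0037, "z": 0.003, "ax": 0, "ay": 0, "az": 0},
    {"fingers": -0.05, "x": 0.016, "y": -0.0037, "z": 0.003, "ax": 0, "ay": 0, "az": 0},
    {"fingers": -0.05, "x": 0.016, "y": -0.0037, "z": 0.003, "ax": 0, "ay": 0, "az": 0},
    {"fingers": -0.05, "x": 0.016, "y": -0.0037, "z": 0.003, "ax": 0, "ay": 0, "az": 0},
    {"fingers": -0.05, "x": 0, "y": 0, "z": 0, "ax": 0.7, "ay": -5.7, "az": 0},
    {"fingers": -0.05, "x": 0, "y": 0, "z": 0, "ax": 0.7, "ay": -5.7, "az": 0},
    {"fingers": -0.05, "x": 0, "y": 0, "z": 0, "ax": 0.7, "ay": -5.7, "az": 0},
    {"fingers": -0.05, "x": 0, "y": 0, "z": 0, "ax": 0.7, "ay": -5.7, "az": 0},
    {"fingers": -0.05, "x": 0.025, "y": 0, "z": 0, "ax": 0, "ay": 0, "az": 0},
    {"fingers": -0.05, "x": 0.025, "y": 0, "z": 0, "ax": 0, "ay": 0, "az": 0},
  ],
)

```text
clock: 8.9
tcp_pos: [0.5857, 0.057, 0.2404]
orientation: [3.134, -0.187, 0.02]
contact_force: [-0.4, 0.4, 0.3]
grip_width: 0.0405
gripper_force: 0.0
```

```bash
python3 -c "
from h import *
st();need(-60,0,.24,0)"
```

```text
8.9 tcp [0.5857 0.057  0.2404] ch [-60.5  -2.2] q [-0.83  0.44  0.84  1.83 -0.38  1.03 -1.54] tilt 0.7 side -0.0007411117619164831 toolx [ 0.993 -0.119  0.013]
shift [ 0.0005 -0.0022  0.0004] turn [ 0.04 -0.74 -0.04]
```

Request:
arm_command(
  rows=[
    {"fingers": -0.05, "x": 0, "y": 0, "z": 0, "ax": 0, "ay": 6, "az": 0},
    {"fingers": -0.05, "x": 0, "y": 0, "z": 0, "ax": 0, "ay": 6, "az": 0},
    {"fingers": -0.05, "x": 0, "y": 0, "z": 0, "ax": 0, "ay": 6, "az": 0},
    {"fingers": -0.05, "x": 0, "y": 0, "z": 0, "ax": 0, "ay": 6, "az": 0},
    {"fingers": -0.05, "x": 0, "y": 0, "z": 0, "ax": 0, "ay": 6, "az": 0},
    {"fingers": -0.05, "x": 0, "y": 0, "z": 0, "ax": 0, "ay": 6, "az": 0},
    {"fingers": -0.05, "x": 0, "y": 0, "z": 0, "ax": 0, "ay": 0, "az": 0},
  ],
)

```text
clock: 9.48
tcp_pos: [0.5769, 0.0572, 0.2376]
orientation: [2.937, -0.173, 0.95]
contact_force: [-1.5, 0.3, -1.4]
grip_width: 0.0401
gripper_force: 0.0
```

```bash
python3 -c "
from h import *
st();need(-60,0,.24,40)"
```

```text
9.4833 tcp [0.5769 0.0572 0.2376] ch [-69.3  -3.1] q [-1.38  0.25  1.2   2.28 -0.02  0.18 -1.94] tilt 35.9 side -0.012254239707424494 toolx [ 0.805 -0.091  0.586]
shift [ 0.009  -0.003   0.0034] turn [0.69 4.09 0.33]
```

Here the lean ended at 36°, with j6 at its limit. The wrist has to bend the other way (j5→π), which needs j7 on its other side. So I'll untilt, turn the tool half a turn, then lean via the right side.

Request:
arm_command(
  rows=[
    {"fingers": -0.05, "x": 0, "y": 0, "z": 0, "ax": 0, "ay": -6, "az": 0},
    {"fingers": -0.05, "x": 0, "y": 0, "z": 0, "ax": 0, "ay": -6, "az": 0},
    {"fingers": -0.05, "x": 0, "y": 0, "z": 0, "ax": 0, "ay": -6, "az": 0},
    {"fingers": -0.05, "x": 0, "y": 0, "z": 0, "ax": 0, "ay": -6, "az": 0},
    {"fingers": -0.05, "x": 0, "y": 0, "z": 0, "ax": 0, "ay": -6, "az": 0},
    {"fingers": -0.05, "x": 0, "y": 0, "z": 0, "ax": 0, "ay": -6, "az": 0},
    {"fingers": -0.05, "x": 0, "y": 0, "z": 0, "ax": 0, "ay": 0, "az": -7},
    {"fingers": -0.05, "x": 0, "y": 0, "z": 0, "ax": 0, "ay": 0, "az": -7},
    {"fingers": -0.05, "x": 0, "y": 0, "z": 0, "ax": 0, "ay": 0, "az": -7},
    {"fingers": -0.05, "x": 0, "y": 0, "z": 0, "ax": 0, "ay": 0, "az": -7},
  ],
)

```text
clock: 10.32
tcp_pos: [0.5853, 0.0577, 0.242]
orientation: [3.082, 0.584, 0.017]
contact_force: [-1.0, 0.2, -0.6]
grip_width: 0.0407
gripper_force: 0.0
```

Request:
arm_command(
  rows=[
    {"fingers": -0.05, "x": 0, "y": 0, "z": 0, "ax": 0, "ay": 0, "az": -7},
    {"fingers": -0.05, "x": 0, "y": 0, "z": 0, "ax": 0, "ay": 0, "az": -7},
    {"fingers": -0.05, "x": 0, "y": 0, "z": 0, "ax": 0, "ay": 0, "az": -7},
    {"fingers": -0.05, "x": 0, "y": 0, "z": 0, "ax": 0, "ay": 0, "az": -7},
    {"fingers": -0.05, "x": 0, "y": 0, "z": 0, "ax": 0, "ay": 0, "az": -7},
    {"fingers": -0.05, "x": 0, "y": 0, "z": 0, "ax": 0, "ay": 0, "az": -7},
    {"fingers": -0.05, "x": 0, "y": 0, "z": 0, "ax": 0, "ay": 0, "az": -7},
    {"fingers": -0.05, "x": 0, "y": 0, "z": 0, "ax": 0, "ay": 0, "az": -7},
    {"fingers": -0.05, "x": 0, "y": 0, "z": 0, "ax": 0, "ay": 0, "az": -7},
    {"fingers": -0.05, "x": 0, "y": 0, "z": 0, "ax": 0, "ay": 0, "az": -7},
  ],
)

```text
clock: 11.15
tcp_pos: [0.5849, 0.0578, 0.2419]
orientation: [2.187, 2.243, 0.009]
contact_force: [0.0, -0.2, 0.7]
grip_width: 0.0405
gripper_force: 0.0
```

Request:
arm_command(
  rows=[
    {"fingers": -0.05, "x": 0, "y": 0, "z": 0, "ax": 0, "ay": 0, "az": -7},
    {"fingers": -0.05, "x": 0, "y": 0, "z": 0, "ax": 0, "ay": 0, "az": -7},
    {"fingers": -0.05, "x": 0, "y": 0, "z": 0, "ax": 0, "ay": 0, "az": -7},
    {"fingers": -0.05, "x": 0, "y": 0, "z": 0, "ax": 0, "ay": 0, "az": -7},
    {"fingers": -0.05, "x": 0, "y": 0, "z": 0, "ax": 0, "ay": 0, "az": -7},
    {"fingers": -0.05, "x": 0, "y": 0, "z": 0, "ax": 0, "ay": 0, "az": -7},
    {"fingers": -0.05, "x": 0, "y": 0, "z": 0, "ax": 0, "ay": 0, "az": -7},
    {"fingers": -0.05, "x": 0, "y": 0, "z": 0, "ax": 0, "ay": 0, "az": -7},
    {"fingers": -0.05, "x": 0, "y": 0, "z": 0, "ax": 0, "ay": 0, "az": -7},
    {"fingers": -0.05, "x": 0, "y": 0, "z": 0, "ax": 0, "ay": 0, "az": -7},
  ],
)

```text
clock: 11.98
tcp_pos: [0.5847, 0.0577, 0.2418]
orientation: [0.505, 3.091, 0.001]
contact_force: [-0.5, -0.8, -0.4]
grip_width: 0.0411
gripper_force: 0.0
```

```bash
python3 -c "
from h import *
st();need(-60,0,.25,0,True)"
```

```text
11.9833 tcp [0.5847 0.0577 0.2418] ch [-61.5  -1.6] q [-0.32  0.34  0.14  1.79 -0.05  1.    1.09] tilt 0.5 side -7.687695937960634e-05 toolx [-0.948  0.318 -0.009]
shift [-0.0013  0.0019 -0.0082] turn [  0.05   0.54 -11.76]
```

Request:
arm_command(
  rows=[
    {"fingers": -0.05, "x": 0, "y": 0, "z": 0, "ax": 0, "ay": 0, "az": -6},
    {"fingers": -0.05, "x": 0, "y": 0, "z": 0, "ax": 0, "ay": 0, "az": -6},
    {"fingers": -0.05, "x": 0, "y": 0, "z": 0, "ax": 6, "ay": 0, "az": 0},
    {"fingers": -0.05, "x": 0, "y": 0, "z": 0, "ax": 6, "ay": 0, "az": 0},
    {"fingers": -0.05, "x": 0, "y": 0, "z": 0, "ax": 6, "ay": 0, "az": 0},
    {"fingers": -0.05, "x": 0, "y": 0, "z": 0, "ax": 6, "ay": 0, "az": 0},
    {"fingers": -0.05, "x": 0, "y": 0, "z": 0, "ax": 0, "ay": -5, "az": 0},
    {"fingers": -0.05, "x": 0, "y": 0, "z": 0, "ax": 0, "ay": -5, "az": 0},
    {"fingers": -0.05, "x": 0, "y": 0, "z": 0, "ax": 0, "ay": -5, "az": 0},
    {"fingers": -0.05, "x": 0, "y": 0, "z": 0, "ax": 0, "ay": -5, "az": 0},
  ],
)

```text
clock: 12.82
tcp_pos: [0.584, 0.0581, 0.2413]
orientation: [0.063, 2.748, -0.618]
contact_force: [-0.1, -0.7, 0.6]
grip_width: 0.0405
gripper_force: 0.0
```

Request:
arm_command(
  rows=[
    {"fingers": -0.05, "x": 0, "y": 0, "z": 0, "ax": 0, "ay": -5, "az": 0},
    {"fingers": -0.05, "x": 0, "y": 0, "z": 0, "ax": 0, "ay": -5, "az": 0},
    {"fingers": -0.05, "x": 0, "y": 0, "z": 0, "ax": 0, "ay": -5, "az": 0},
    {"fingers": -0.05, "x": 0, "y": 0, "z": 0, "ax": 0, "ay": -5, "az": 0},
    {"fingers": -0.05, "x": 0, "y": 0, "z": 0, "ax": 0, "ay": -5, "az": 0},
  ],
)

```text
clock: 13.23
tcp_pos: [0.5836, 0.0568, 0.2418]
orientation: [-0.061, 2.33, -0.563]
contact_force: [1.3, -0.4, 0.6]
grip_width: 0.0406
gripper_force: 0.0
```

```bash
python3 -c "
from h import *
st();need(-60,0,.25,42,True)"
```

```text
13.2333 tcp [0.5836 0.0568 0.2418] ch [-62.5  -2.7] q [-0.86  0.24  0.32  2.28  1.39  0.69 -0.11] tilt 47.9 side -0.29683587884084 toolx [-0.735 -0.202 -0.648]
shift [-0.0079 -0.001  -0.0043] turn [-18.01   3.18  16.5 ]
```

Request:
arm_command(
  rows=[
    {"fingers": -0.05, "x": 0, "y": 0, "z": 0, "ax": -4.5, "ay": 0.8, "az": 4.1},
    {"fingers": -0.05, "x": 0, "y": 0, "z": 0, "ax": -4.5, "ay": 0.8, "az": 4.1},
    {"fingers": -0.05, "x": 0, "y": 0, "z": 0, "ax": -4.5, "ay": 0.8, "az": 4.1},
    {"fingers": -0.05, "x": 0, "y": 0, "z": 0, "ax": -4.5, "ay": 0.8, "az": 4.1},
  ],
)

```text
clock: 13.57
tcp_pos: [0.5847, 0.0566, 0.2427]
orientation: [0.145, 2.405, -0.051]
contact_force: [0.8, -0.2, -0.8]
grip_width: 0.0404
gripper_force: 0.0
```

```bash
python3 -c "
from h import *
st();need(-145,-4,.2,42,True)"
```

```text
13.5667 tcp [0.5847 0.0566 0.2427] ch [-61.4  -2.7] q [-0.71  0.12  0.37  2.31  1.39  0.27 -0.2 ] tilt 42.0 side 0.002264629879324167 toolx [-0.738  0.09  -0.669]
shift [ 0.0908 -0.0015 -0.0242] turn [ 0.13 -0.02 -0.13]
```

The lean now holds at 42°. Further back over the deck only a smaller lean is reachable, so I test in the air going back while reducing the lean, and will raise it again during the push.

Request:
arm_command(
  rows=[
    {"fingers": -0.05, "x": 0.006, "y": 0, "z": -0.005, "ax": 0, "ay": 3, "az": 0},
    {"fingers": -0.05, "x": 0.006, "y": 0, "z": -0.005, "ax": 0, "ay": 3, "az": 0},
    {"fingers": -0.05, "x": 0.0065, "y": 0, "z": -0.0045, "ax": 0, "ay": 3, "az": 0},
    {"fingers": -0.05, "x": 0.0065, "y": 0, "z": -0.0045, "ax": 0, "ay": 3, "az": 0},
    {"fingers": -0.05, "x": 0.007, "y": 0, "z": -0.004, "ax": 0, "ay": 3, "az": 0},
    {"fingers": -0.05, "x": 0.007, "y": 0, "z": -0.0035, "ax": 0, "ay": 3, "az": 0},
    {"fingers": -0.05, "x": 0.0075, "y": 0, "z": -0.003, "ax": 0, "ay": 3, "az": 0},
    {"fingers": -0.05, "x": 0.0075, "y": 0, "z": -0.003, "ax": 0, "ay": 3, "az": 0},
    {"fingers": -0.05, "x": 0.0075, "y": 0, "z": -0.0025, "ax": 0, "ay": 3, "az": 0},
    {"fingers": -0.05, "x": 0.0075, "y": 0, "z": -0.0025, "ax": 0, "ay": 0, "az": 0},
  ],
)

```text
clock: 14.4
tcp_pos: [0.5143, 0.0642, 0.2404]
orientation: [0.174, 2.83, -0.029]
contact_force: [0.4, 0.2, 0.6]
grip_width: 0.0407
gripper_force: 0.0
```

```bash
python3 -c "
from h import *
st();need(-145,-4,.1,15,True);need(-145,-4,.24,15,True)"
```

```text
14.4 tcp [0.5143 0.0642 0.2404] ch [-132.3   -3.5] q [-0.51  0.09  0.2   2.15  0.19  0.63  1.  ] tilt 17.6 side -0.002701160056508241 toolx [-0.946  0.116 -0.302]
shift [ 0.0546 -0.0003  0.13  ] turn [-0.15  2.59 -0.21]
shift [ 0.0123 -0.0005 -0.0035] turn [-0.15  2.59 -0.21]
```

Request:
arm_command(
  rows=[
    {"fingers": -0.05, "x": 0.006, "y": 0, "z": -0.002, "ax": 0, "ay": 1.3, "az": 0},
    {"fingers": -0.05, "x": 0.006, "y": 0, "z": -0.002, "ax": 0, "ay": 1.3, "az": 0},
    {"fingers": -0.05, "x": 0.0046, "y": 0, "z": 0.0173, "ax": 0, "ay": 0, "az": 0},
    {"fingers": -0.05, "x": 0.0046, "y": 0, "z": 0.0173, "ax": 0, "ay": 0, "az": 0},
    {"fingers": -0.05, "x": 0.0046, "y": 0, "z": 0.0173, "ax": 0, "ay": 0, "az": 0},
    {"fingers": -0.05, "x": 0.0046, "y": 0, "z": 0.0173, "ax": 0, "ay": 0, "az": 0},
    {"fingers": -0.05, "x": 0.0046, "y": 0, "z": 0.0173, "ax": 0, "ay": 0, "az": 0},
    {"fingers": -0.05, "x": 0.0046, "y": 0, "z": 0.0173, "ax": 0, "ay": 0, "az": 0},
    {"fingers": -0.05, "x": 0.0046, "y": 0, "z": 0.0173, "ax": 0, "ay": 0, "az": 0},
    {"fingers": -0.05, "x": 0, "y": 0, "z": 0, "ax": 0, "ay": 0, "az": 0},
  ],
)

```text
clock: 15.23
tcp_pos: [0.4971, 0.0653, 0.1116]
orientation: [0.174, 2.88, -0.032]
contact_force: [-1.1, 0.2, 0.4]
grip_width: 0.0406
gripper_force: 0.0
```

```bash
python3 -c "
from h import *
st();need(-145,-3,.097,15,True)"
```

```text
15.2333 tcp [0.4971 0.0653 0.1116] ch [-149.4   -4.4] q [-0.5   0.31  0.2   2.27  0.16  0.35  0.99] tilt 14.7 side -0.006940811228283187 toolx [-0.96   0.115 -0.254]
shift [-0.0006  0.0015  0.0152] turn [-0.4  -0.26 -0.04]
```

Request:
arm_command(
  rows=[
    {"fingers": -0.05, "x": 0, "y": 0.001, "z": 0.007, "ax": -0.2, "ay": 0, "az": 0},
    {"fingers": -0.05, "x": 0, "y": 0, "z": 0.007, "ax": -0.2, "ay": 0, "az": 0},
    {"fingers": -0.05, "x": -0.0058, "y": 0, "z": 0.00155, "ax": 0, "ay": 0, "az": 0},
    {"fingers": -0.05, "x": -0.0058, "y": 0, "z": 0.00155, "ax": 0, "ay": 0, "az": 0},
    {"fingers": -0.05, "x": -0.0058, "y": 0, "z": 0.00155, "ax": 0, "ay": 0, "az": 0},
    {"fingers": -0.05, "x": -0.0058, "y": 0, "z": 0.00155, "ax": 0, "ay": 0, "az": 0},
    {"fingers": -0.05, "x": -0.0058, "y": 0, "z": 0.00155, "ax": 0, "ay": 0, "az": 0},
  ],
)

```text
clock: 15.82
tcp_pos: [0.5336, 0.0627, 0.1014]
orientation: [0.174, 2.874, -0.018]
contact_force: [-0.4, 0.2, 0.7]
grip_width: 0.0408
gripper_force: 0.7
```

```bash
python3 -c "
from h import *
st();need(-80,-3,.097,15,True)"
```

```text
15.8167 tcp [0.5336 0.0627 0.1014] ch [-112.9   -2.7] q [-0.43  0.37  0.16  2.2   0.13  0.34  1.05] tilt 15.1 side 0.002713783525700644 toolx [-0.959  0.117 -0.26 ]
shift [-0.0306 -0.0002  0.0128] turn [ 0.16  0.06 -0.16]
```

Request:
arm_command(
  rows=[
    {"fingers": -0.05, "x": -0.0058, "y": 0, "z": 0.002, "ax": 0, "ay": 0, "az": 0},
    {"fingers": -0.05, "x": -0.0058, "y": 0, "z": 0.002, "ax": 0, "ay": 0, "az": 0},
    {"fingers": -0.05, "x": -0.0058, "y": 0, "z": 0.002, "ax": 0, "ay": 0, "az": 0},
    {"fingers": -0.05, "x": -0.0058, "y": 0, "z": 0.0016, "ax": 0, "ay": 0, "az": 0},
    {"fingers": -0.05, "x": -0.0058, "y": 0, "z": 0.0016, "ax": 0, "ay": 0, "az": 0},
    {"fingers": -0.05, "x": -0.002, "y": 0, "z": 0.0005, "ax": 0, "ay": 0, "az": 0},
    {"fingers": -0.05, "x": 0, "y": 0, "z": 0, "ax": 0, "ay": 0, "az": 0},
  ],
)

```text
clock: 16.4
tcp_pos: [0.5658, 0.0587, 0.0997]
orientation: [0.174, 2.873, -0.018]
contact_force: [-0.4, 0.7, -0.9]
grip_width: 0.0403
gripper_force: 0.0
```

Run:
```python
from h import *
st()
f=grab('scene'); c=f['frame'][130:270,270:410,::-1]; cv2.imwrite('pics/s5.png',cv2.resize(c,(600,600),interpolation=cv2.INTER_CUBIC))
```

```text
16.4 tcp [0.5658 0.0587 0.0997] ch [-80.4  -2.8] q [-0.38  0.41  0.14  2.13  0.11  0.36  1.09] tilt 15.1 side 0.002542791749987229 toolx [-0.958  0.117 -0.26 ]
```

View pics/s5.png

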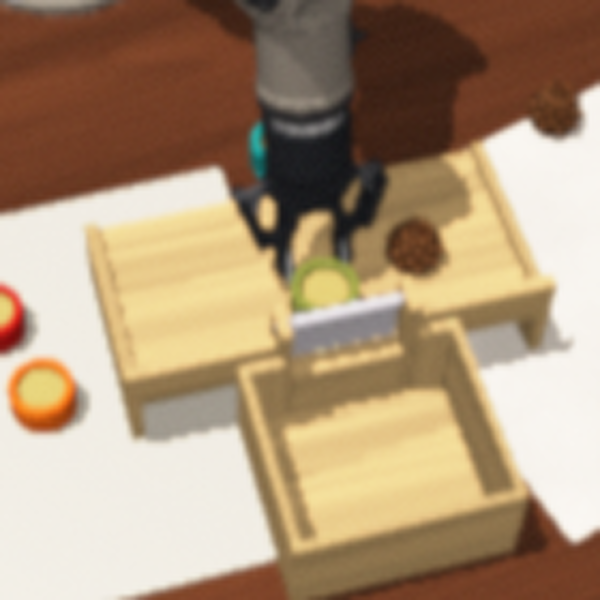

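The round at crop (325,285) sits cradled just before the flap, and the cone (413,246) is untouched. I back off, lift, and repeat the lean.

Request:
arm_command(
  rows=[
    {"fingers": -0.05, "x": 0.0072, "y": 0, "z": -0.002, "ax": 0, "ay": 0, "az": 0},
    {"fingers": -0.05, "x": 0.0072, "y": 0, "z": -0.002, "ax": 0, "ay": 0, "az": 0},
    {"fingers": -0.05, "x": -0.0052, "y": 0, "z": -0.0193, "ax": 0, "ay": 0, "az": 0},
    {"fingers": -0.05, "x": -0.0052, "y": 0, "z": -0.0193, "ax": 0, "ay": 0, "az": 0},
    {"fingers": -0.05, "x": -0.0052, "y": 0, "z": -0.0193, "ax": 0, "ay": 0, "az": 0},
    {"fingers": -0.05, "x": -0.0052, "y": 0, "z": -0.0193, "ax": 0, "ay": 0, "az": 0},
    {"fingers": -0.05, "x": -0.0052, "y": 0, "z": -0.0193, "ax": 0, "ay": 0, "az": 0},
    {"fingers": -0.05, "x": -0.015, "y": 0, "z": -0.015, "ax": 0, "ay": 0, "az": 0},
    {"fingers": -0.05, "x": -0.015, "y": 0, "z": -0.015, "ax": 0, "ay": 0, "az": 0},
    {"fingers": -0.05, "x": 0, "y": 0, "z": 0, "ax": 6, "ay": 0, "az": 0},
  ],
)

```text
clock: 17.28
tcp_pos: [0.5733, 0.052, 0.2409]
orientation: [0.207, 2.868, -0.167]
contact_force: [-0.1, -0.8, -0.6]
grip_width: 0.0403
gripper_force: 0.0
```

Request:
arm_command(
  rows=[
    {"fingers": -0.05, "x": 0, "y": 0, "z": 0, "ax": 6, "ay": 0, "az": 0},
    {"fingers": -0.05, "x": 0, "y": 0, "z": 0, "ax": 6, "ay": 0, "az": 0},
    {"fingers": -0.05, "x": 0, "y": 0, "z": 0, "ax": 6, "ay": 0, "az": 0},
    {"fingers": -0.05, "x": 0, "y": 0, "z": 0, "ax": 0, "ay": -5, "az": 0},
    {"fingers": -0.05, "x": 0, "y": 0, "z": 0, "ax": 0, "ay": -5, "az": 0},
    {"fingers": -0.05, "x": 0, "y": 0, "z": 0, "ax": 0, "ay": -5, "az": 0},
    {"fingers": -0.05, "x": 0, "y": 0, "z": 0, "ax": 0, "ay": -5, "az": 0},
    {"fingers": -0.05, "x": 0, "y": 0, "z": 0, "ax": 0, "ay": -5, "az": 0},
    {"fingers": -0.05, "x": 0, "y": 0, "z": 0, "ax": 0, "ay": 0, "az": 0},
  ],
)

```text
clock: 18.03
tcp_pos: [0.5676, 0.0575, 0.2343]
orientation: [0.092, 2.413, -0.593]
contact_force: [-0.0, 0.3, -0.6]
grip_width: 0.0407
gripper_force: 0.0
```

Run:
```python
from h import *
st();need(-90,-3,.16,36,True)
f=grab('scene')
hsv=cv2.cvtColor(f['frame'],cv2.COLOR_RGB2HSV); m=cv2.inRange(hsv,(26,70,30),(50,255,255)); m[:185]=0;m[:,:325]=0;m[210:]=0;m[:,375:]=0
ys,xs=np.nonzero(m); P=np.array([pt(f,x,y) for x,y in zip(xs,ys) if f['depth'][y,x]>0]); 
T=P[(P[:,2]>.1)&(P[:,2]<.115)]; print(len(T),xs.mean(),ys.mean(),'round',ch((T.min(0)+T.max(0))/2),ch(np.median(T,0)))
```

```text
18.0333 tcp [0.5676 0.0575 0.2343] ch [-78.5  -3.8] q [-0.89  0.25  0.33  2.23  1.16  0.74 -0.01] tilt 42.0 side -0.3666265998539789 toolx [-0.791 -0.081 -0.607]
shift [0.0538 0.0287 0.0439] turn [-21.98   3.92   9.49]
56 344.6756756756757 195.54054054054055 round [-44.6  -5.2] [-44.8  -9.4]
```

Request:
arm_command(
  rows=[
    {"fingers": -0.05, "x": 0, "y": 0, "z": 0, "ax": -5.5, "ay": 1, "az": 2.4},
    {"fingers": -0.05, "x": 0, "y": 0, "z": 0, "ax": -5.5, "ay": 1, "az": 2.4},
    {"fingers": -0.05, "x": 0, "y": 0, "z": 0, "ax": -5.5, "ay": 1, "az": 2.4},
    {"fingers": -0.05, "x": 0, "y": 0, "z": 0, "ax": -5.5, "ay": 1, "az": 2.4},
  ],
)

```text
clock: 18.42
tcp_pos: [0.5727, 0.0582, 0.2388]
orientation: [0.159, 2.505, -0.037]
contact_force: [-1.3, -0.0, -1.7]
grip_width: 0.0405
gripper_force: 0.0
```

Run:
```python
from h import *
st();need(-92,-4,.1,36,True)
```

```text
18.4167 tcp [0.5727 0.0582 0.2388] ch [-73.5  -2.5] q [-0.67  0.11  0.34  2.27  0.88  0.29  0.31] tilt 36.2 side 0.0058058291915124415 toolx [-0.8    0.105 -0.591]
shift [ 0.0969 -0.003   0.101 ] turn [ 0.33  0.2  -0.56]
```

Request:
arm_command(
  rows=[
    {"fingers": -0.05, "x": 0.0139, "y": 0, "z": 0.0112, "ax": 0, "ay": 0, "az": 0},
    {"fingers": -0.05, "x": 0.0139, "y": 0, "z": 0.0112, "ax": 0, "ay": 0, "az": 0},
    {"fingers": -0.05, "x": 0.0139, "y": 0, "z": 0.0112, "ax": 0, "ay": 0, "az": 0},
    {"fingers": -0.05, "x": 0.0139, "y": 0, "z": 0.0112, "ax": 0, "ay": 0, "az": 0},
    {"fingers": -0.05, "x": 0, "y": 0, "z": 0, "ax": 0, "ay": 0, "az": 0},
  ],
)

```text
clock: 18.83
tcp_pos: [0.5556, 0.059, 0.1757]
orientation: [0.159, 2.508, -0.05]
contact_force: [-0.8, -0.7, -0.3]
grip_width: 0.0409
gripper_force: 0.0
```

Run:
```python
from h import *
st();need(-93,-4,.1,36,True)
```

```text
18.8333 tcp [0.5556 0.059  0.1757] ch [-90.6  -3.8] q [-0.74  0.22  0.41  2.36  1.5   0.19 -0.36] tilt 36.1 side -0.003440748792951528 toolx [-0.802  0.102 -0.589]
shift [ 0.0466 -0.0003  0.0598] turn [-0.2   0.07 -0.37]
```

Request:
arm_command(
  rows=[
    {"fingers": -0.05, "x": 0.0093, "y": 0, "z": 0.012, "ax": 0, "ay": 0, "az": 0},
    {"fingers": -0.05, "x": 0.0093, "y": 0, "z": 0.012, "ax": 0, "ay": 0, "az": 0},
    {"fingers": -0.05, "x": 0.0093, "y": 0, "z": 0.012, "ax": 0, "ay": 0, "az": 0},
    {"fingers": -0.05, "x": 0, "y": 0, "z": 0, "ax": 0, "ay": 0, "az": 0},
  ],
)

```text
clock: 19.17
tcp_pos: [0.5551, 0.0587, 0.1345]
orientation: [0.159, 2.507, -0.052]
contact_force: [-0.4, 0.3, 0.3]
grip_width: 0.0406
gripper_force: 0.0
```

Run:
```python
from h import *
st();need(-93,-4,.1,36,True)
```

```text
19.1667 tcp [0.5551 0.0587 0.1345] ch [-91.1  -4.1] q [-0.56  0.31  0.22  2.37  1.99  0.24 -0.87] tilt 36.1 side -0.004813254388924648 toolx [-0.801  0.102 -0.589]
shift [0.0219 0.     0.0268] turn [-0.28  0.11 -0.37]
```

Request:
arm_command(
  rows=[
    {"fingers": -0.05, "x": 0.0074, "y": 0, "z": 0.0089, "ax": 0, "ay": 0, "az": 0},
    {"fingers": -0.05, "x": 0.0074, "y": 0, "z": 0.0089, "ax": 0, "ay": 0, "az": 0},
    {"fingers": -0.05, "x": 0.0074, "y": 0, "z": 0.0089, "ax": 0, "ay": 0, "az": 0},
    {"fingers": -0.05, "x": 0, "y": 0, "z": 0, "ax": 0, "ay": 0, "az": 0},
  ],
)

```text
clock: 19.5
tcp_pos: [0.553, 0.0585, 0.1006]
orientation: [0.16, 2.507, -0.054]
contact_force: [0.1, -0.4, -0.3]
grip_width: 0.0405
gripper_force: 0.0
```

Run:
```python
from h import *
st();need(-40,-2,.099,41,True)
f=grab('scene'); c=f['frame'][130:270,270:410,::-1]; cv2.imwrite('pics/s6.png',cv2.resize(c,(600,600),interpolation=cv2.INTER_CUBIC))
```

```text
19.5 tcp [0.553  0.0585 0.1006] ch [-93.1  -4.5] q [-0.43  0.39  0.06  2.39  2.18  0.33 -1.07] tilt 36.1 side -0.006369386941487392 toolx [-0.801  0.102 -0.59 ]
shift [-0.0419  0.003   0.0325] turn [-0.38 -4.86 -0.38]
```

View pics/s6.png

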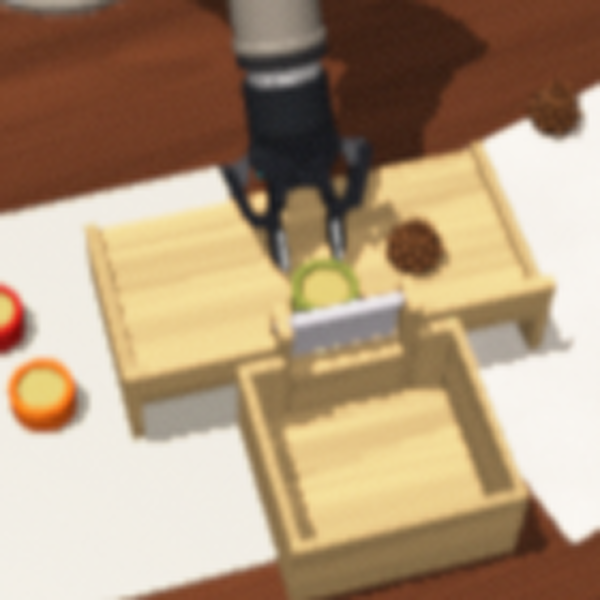

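The fingers, leaning 36°, stand behind the round at (280,255) and (337,240), with the round at (325,287). Pushing forward slowly while leaning more.

Request:
arm_command(
  rows=[
    {"fingers": -0.05, "x": -0.0042, "y": 0.0003, "z": 0.0032, "ax": 0, "ay": -0.5, "az": 0},
    {"fingers": -0.05, "x": -0.0042, "y": 0.0003, "z": 0.0032, "ax": 0, "ay": -0.5, "az": 0},
    {"fingers": -0.05, "x": -0.0042, "y": 0.0003, "z": 0.0032, "ax": 0, "ay": -0.5, "az": 0},
    {"fingers": -0.05, "x": -0.0042, "y": 0.0003, "z": 0.0032, "ax": 0, "ay": -0.5, "az": 0},
    {"fingers": -0.05, "x": -0.0042, "y": 0.0003, "z": 0.0032, "ax": 0, "ay": -0.5, "az": 0},
    {"fingers": -0.05, "x": -0.0042, "y": 0.0003, "z": 0.0033, "ax": 0, "ay": -0.5, "az": 0},
    {"fingers": -0.05, "x": -0.0042, "y": 0.0003, "z": 0.0033, "ax": 0, "ay": -0.5, "az": 0},
    {"fingers": -0.05, "x": -0.0042, "y": 0.0003, "z": 0.0033, "ax": 0, "ay": -0.5, "az": 0},
    {"fingers": -0.05, "x": -0.0042, "y": 0.0003, "z": 0.0033, "ax": 0, "ay": -0.5, "az": 0},
    {"fingers": -0.05, "x": -0.0042, "y": 0.0003, "z": 0.0033, "ax": 0, "ay": -0.5, "az": 0},
  ],
)

```text
clock: 20.38
tcp_pos: [0.6061, 0.0558, 0.1012]
orientation: [0.153, 2.418, -0.056]
contact_force: [-1.0, -0.2, -0.4]
grip_width: 0.0405
gripper_force: 0.6
```

Run:
```python
from h import *
st();need(-8,-1,.0985,42,True);print(r.get_obs()['contact_force'])
```

```text
20.3833 tcp [0.6061 0.0558 0.1012] ch [-40.1  -0.9] q [-0.35  0.45  0.    2.32  2.32  0.42 -1.16] tilt 41.2 side -0.003973395517682292 toolx [-0.746  0.096 -0.659]
shift [-0.0223  0.0001  0.0232] turn [-0.23 -0.8  -0.38]
[-1.0178759  -0.16202547 -0.35481421]
```

Request:
arm_command(
  rows=[
    {"fingers": -0.05, "x": -0.003, "y": 0, "z": 0.0029, "ax": 0, "ay": -0.1, "az": 0},
    {"fingers": -0.05, "x": -0.003, "y": 0, "z": 0.0029, "ax": 0, "ay": -0.1, "az": 0},
    {"fingers": -0.05, "x": -0.003, "y": 0, "z": 0.0029, "ax": 0, "ay": -0.1, "az": 0},
    {"fingers": -0.05, "x": -0.003, "y": 0, "z": 0.0029, "ax": 0, "ay": -0.1, "az": 0},
    {"fingers": -0.05, "x": -0.003, "y": 0, "z": 0.0028, "ax": 0, "ay": -0.1, "az": 0},
    {"fingers": -0.05, "x": -0.003, "y": 0, "z": 0.0028, "ax": 0, "ay": -0.1, "az": 0},
    {"fingers": -0.05, "x": -0.003, "y": 0, "z": 0.0028, "ax": 0, "ay": -0.1, "az": 0},
  ],
)

```text
clock: 20.97
tcp_pos: [0.6353, 0.0523, 0.1008]
orientation: [0.153, 2.405, -0.056]
contact_force: [-1.2, 0.3, 3.7]
grip_width: 0.0407
gripper_force: 1.7
```

Run:
```python
from h import *
st()
f=grab('scene'); c=f['frame'][130:270,270:410,::-1]; cv2.imwrite('pics/s7.png',cv2.resize(c,(600,600),interpolation=cv2.INTER_CUBIC))
```

```text
20.9667 tcp [0.6353 0.0523 0.1008] ch [-10.7  -1. ] q [-0.33  0.49  0.01  2.26  2.34  0.4  -1.16] tilt 42.0 side -0.0038964777439710933 toolx [-0.738  0.095 -0.669]
```

View pics/s7.png

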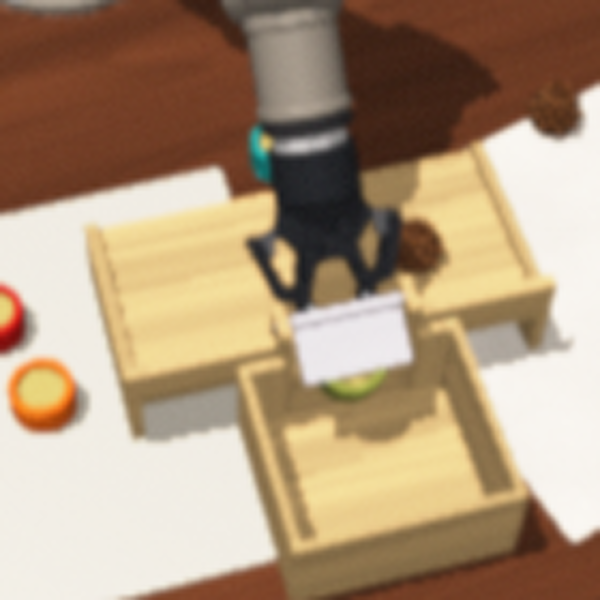

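The flap is riding open on the round, which peeks out beneath it at (355,382), nearly over the lip. A few more mm.

Request:
arm_command(
  rows=[
    {"fingers": -0.05, "x": -0.0022, "y": 0, "z": 0.002, "ax": 0, "ay": 0, "az": 0},
    {"fingers": -0.05, "x": -0.0022, "y": 0, "z": 0.002, "ax": 0, "ay": 0, "az": 0},
    {"fingers": -0.05, "x": 0, "y": 0, "z": 0, "ax": 0, "ay": 0, "az": 0},
    {"fingers": -0.05, "x": 0, "y": 0, "z": 0, "ax": 0, "ay": 0, "az": 0},
  ],
)

```text
clock: 21.35
tcp_pos: [0.6401, 0.0515, 0.1]
orientation: [0.153, 2.407, -0.057]
contact_force: [-0.3, 0.9, 0.3]
grip_width: 0.0407
gripper_force: 0.0
```

Run:
```python
from h import *
st();print(r.get_obs()['contact_force'])
f=grab('scene');hsv=cv2.cvtColor(f['frame'],cv2.COLOR_RGB2HSV); m=cv2.inRange(hsv,(28,90,30),(50,255,255)); m[:190]=0;m[:,:325]=0;m[260:]=0;m[:,390:]=0
ys,xs=np.nonzero(m); P=np.array([pt(f,x,y) for x,y in zip(xs,ys) if f['depth'][y,x]>0]);print(len(xs),np.median(xs),np.median(ys),np.median(P,0),P.min(0),P.max(0),ch(np.median(P,0)))
```

```text
21.35 tcp [0.6401 0.0515 0.1   ] ch [-5.8 -1.2] q [-0.33  0.49  0.02  2.25  2.34  0.4  -1.15] tilt 41.8 side -0.003994997528444039 toolx [-0.739  0.095 -0.667]
[-0.33759281  0.8668415   0.27929693]
143 352.0 222.0 [0.69184289 0.04511047 0.05785327] [0.66785405 0.01968511 0.01140377] [0.7033639  0.0737924  0.07078965] [46.3 -1.4]
```

The round has dropped into the box: it is now at chute x ≈ 46 mm, below deck level. I draw the fingers straight back out.

Request:
arm_command(
  rows=[
    {"fingers": -0.05, "x": 0.0045, "y": 0, "z": -0.004, "ax": 0, "ay": 0, "az": 0},
    {"fingers": -0.05, "x": 0.006, "y": 0, "z": -0.0054, "ax": 0, "ay": 0, "az": 0},
    {"fingers": -0.05, "x": 0.006, "y": 0, "z": -0.0054, "ax": 0, "ay": 0, "az": 0},
    {"fingers": -0.05, "x": 0.006, "y": 0, "z": -0.0054, "ax": 0, "ay": 0, "az": 0},
    {"fingers": -0.05, "x": 0.006, "y": 0, "z": -0.0054, "ax": 0, "ay": 0, "az": 0},
    {"fingers": -0.05, "x": 0.006, "y": 0, "z": -0.0054, "ax": 0, "ay": 0, "az": 0},
    {"fingers": -0.05, "x": 0.006, "y": 0, "z": -0.0054, "ax": 0, "ay": 0, "az": 0},
    {"fingers": -0.05, "x": 0.006, "y": 0, "z": -0.0054, "ax": 0, "ay": 0, "az": 0},
  ],
)

```text
clock: 22.07
tcp_pos: [0.5773, 0.0595, 0.1004]
orientation: [0.153, 2.407, -0.056]
contact_force: [-0.3, -0.1, 0.5]
grip_width: 0.0405
gripper_force: 0.0
```

Run:
```python
from h import *
st();need(-65,-1,.2,42,True)
```

```text
22.0667 tcp [0.5773 0.0595 0.1004] ch [-69.1  -0.6] q [-0.36  0.44 -0.04  2.38  2.32  0.48 -1.2 ] tilt 41.9 side -0.003826569562074957 toolx [-0.739  0.095 -0.667]
shift [-0.0695 -0.0002 -0.0714] turn [-0.22 -0.13 -0.37]
```

Request:
arm_command(
  rows=[
    {"fingers": -0.05, "x": -0.0115, "y": 0, "z": -0.012, "ax": 0, "ay": 0, "az": 0},
    {"fingers": -0.05, "x": -0.0115, "y": 0, "z": -0.012, "ax": 0, "ay": 0, "az": 0},
    {"fingers": -0.05, "x": -0.0115, "y": 0, "z": -0.012, "ax": 0, "ay": 0, "az": 0},
    {"fingers": -0.05, "x": -0.0115, "y": 0, "z": -0.012, "ax": 0, "ay": 0, "az": 0},
    {"fingers": -0.05, "x": -0.0115, "y": 0, "z": -0.012, "ax": 0, "ay": 0, "az": 0},
    {"fingers": -0.05, "x": 0, "y": 0, "z": 0, "ax": 0, "ay": 0, "az": 0},
    {"fingers": -0.05, "x": 0, "y": 0, "z": 0, "ax": 0, "ay": 0, "az": 0},
    {"fingers": -0.05, "x": 0, "y": 0, "z": 0, "ax": 0, "ay": 0, "az": 0},
  ],
)

```text
clock: 22.73
tcp_pos: [0.5803, 0.0592, 0.1828]
orientation: [0.152, 2.407, -0.056]
contact_force: [0.0, -0.2, 0.9]
grip_width: 0.0407
gripper_force: 0.0
```

Run:
```python
from h import *
st()
f=grab('scene'); c=f['frame'][120:270,250:430,::-1]; cv2.imwrite('pics/s8.png',cv2.resize(c,(720,600),interpolation=cv2.INTER_CUBIC))
```

```text
22.7333 tcp [0.5803 0.0592 0.1828] ch [-66.1  -0.6] q [-0.56  0.24  0.2   2.35  1.93  0.3  -0.79] tilt 41.8 side -0.0036272698000042887 toolx [-0.739  0.094 -0.667]
```

View pics/s8.png

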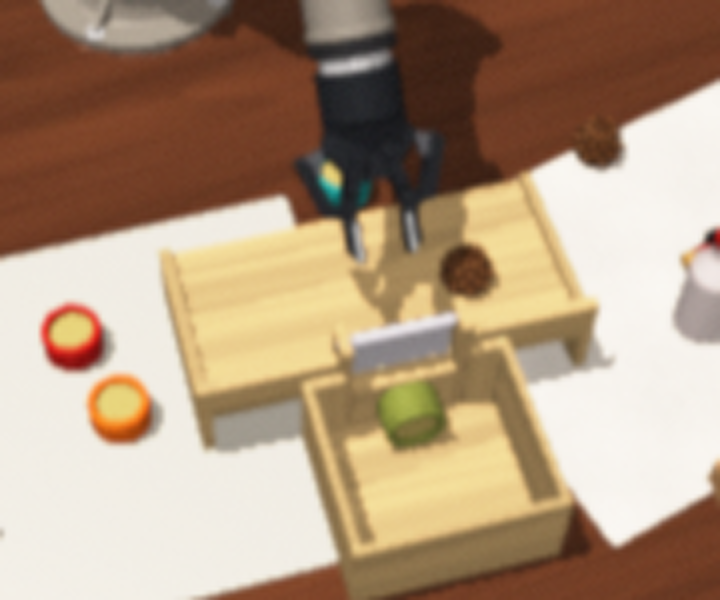

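The round lies in the box at crop (412,412), the flap hangs shut at (405,343), and the cone (468,270) is where it was. The fingers are clear of everything.

```bash
python3 -c "
from bench import r
print(r.hand_in())"
```

```text
the job is handed in; nothing more can be done
None
```

The bamboo round was pushed under the flap and lies on its side in the box, the flap hangs shut, the pine cone is where it was, and the job was handed in at about 23 s with no result given back.

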